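Match the lid's hinge leaf to the jamb block

ROBOT

A 7-joint arm with a two-finger parallel gripper is mounted at the origin on the work surface. World frame = base frame: x ahead of the robot, y to its left, z up, the work surface at z = 0. Lengths are in m, angles in rad, forces in N, time in s.
With the tool pointing down it reaches from about 0.425 to 1.025 m from the base axis. Payload 3.6 kg.
Tool frame: the origin (TCP) lies between the finger pads; the fingertips stand 22 mm ahead of it and the grasp point (between the pads) lies 3 mm ahead of it; z points along the fingers, y is the line along which they close (so a half turn about z gives the same grasp; the last joint's range is limited). The gripper opens to 85 mm and grips with 20 to 120 N. Pads are 22 mm wide; open, the fingers measure 114 mm over their backs; the gripper's body (76 mm by 85 mm) begins 54 mm behind the grasp point. The pads swing forward as they close: fully open they stand 13 mm farther back than shut.
Start: joints at [1.143, 0.591, 0.048, 1.609, -0.033, 0.943, -0.034], TCP at [0.238, -0.685, 0.253] pointing down, gripper open.
Joint ranges: [-2.69, 2.69], [-0.47, 2.24], [-1.27, 1.36], [0.19, 2.51], [-1.53, 4.68], [0.08, 2.07], [-3.09, 3.09]. Speed limits (rad/s): [2.57, 2.57, 3.14, 3.14, 3.14, 3.14, 3.14].

INTERFACE

Orientations are given as a unit quaternion [w, x, y, z].
In Python, from rig import readout, cams, manip gives the robot as it stands.
- The arm moves only by the tool apply_moves, never from a script. Its argument "motion" is a list of rows, each an object with "translation": the shift along the tool's x, y, z in mm, a list of three; "roll": the turn about the tool's z in rad. A call has 1 to 10 rows; each row shifts and turns the commanded pose from where the row before left it, along the tool's axes as they then stand; what a row does not reach is not made up. A row lasts 1/12 s, in which the tool goes at most 41.7 mm and 7.16 degrees, less where a joint would pass 70% of its speed; a pose out of reach is approached as far as the arm can. A call with a gripper value outside its range is refused whole. "grip" is the finger opening in mm, from 0 to 85.4, set as the call begins (left out, the last holds). The fingers move at their own pace and stop on an object; "newtons" is the grip in N (left out, the last holds). Time passes only in rows, so rows that do not move let the fingers close. It gives the time, the measured TCP pose, the force, the opening and the grip force at its end, in the units of the state.
- readout.get_obs(): the state, without advancing time (a new reading comes with each control period).
- cams.capture(name): name is "scene" or "side" or "wrist"; returns a dict with "image" (400x640x3 uint8, blue, green, red), "K" (3x3 intrinsics, pixels), "rvec" (rotation vector, rad) and "tvec" (3), from world to camera coordinates, as OpenCV has them. Camera axes: x right, y down, z forward; pixel columns grow to the right and rows downward; lengths in m; the calibration is good to about 2 mm. A picture is of the moment at which its call begins. There is no depth.
- manip.job_done(): hands the job in; it is judged then, once.
The state is a dict: "clock": time; "q": joint angles; "qd": joint speeds; "tau": joint torques, N m; "position": TCP position; "tcp_rot": TCP orientation; "force": force on the tool from outside, world axes, zero at the start; "moment": the same for the moment, N m; "gripper_width": finger opening in m; "grip_force": force on a finger pad.
Only numpy, scipy, OpenCV 4.12 (cv2) and the standard library are available. Lean on these libraries where they do the work, as an engineer would, in place of code of your own. Each camera call takes 0.05 s, during which the arm holds its last target. There are 200 camera calls.

TASK

Take the red-banded setting block out of the gap between the two brass knuckles on the jamb block and put it back upright, right down in the nest with the red labels, and let go of it. Then lift the wooden lid panel out of its stand, lower its brass knuckle into that gap until it rests on the bottom, so that all three knuckle holes are in one line for the pin and the panel stands upright, and finish while still gripping the panel there. Leave the other loose things where they are.

Things in the scene. Friction and masses are not known exactly. Their poses are not given: they have to be found in the camera images.
- jamb_axis (a point): Middle of the fixed hole line, half-way between the two fixed brass knuckles, 70 mm above the bench. y along the holes, x across, z up. Knuckles: 16 mm diameter, 9 mm holes, from 18.5 to 46 mm either side along y (gap 37 mm). In the gap a trough along y: flat floor 8 mm below this point, low side walls 19 mm apart in x, with sloped lead-ins. A knuckle resting on the floor is at the right height.
- jamb: The dark wooden jamb block with the fixed brass hinge leaf on top, fixed to the bench. Origin under its centre on the bench; the hole line runs 70 mm above it. Block 90 mm (x) x 110 mm (y), top 62 mm high, on a 115 x 130 mm steel base; nothing on it is higher than 78 mm except the loose red block.
- red_block_mid (a point): Centre of the steel setting block with the red band and red top: 16 mm (its x) x 32 mm (its y) x 60 mm high (its z), 0.2 kg. At the start it stands loose in the trough between the fixed knuckles, turned as the jamb block is. Grip it across its 16 mm, above the middle.
- nest_red: The red block's nest: fixed wooden open-topped box, red labels on both ends and red end rims. Origin under its centre, 6 mm above the bench. Pocket 21 mm (x) x 37 mm (y), floor 6 mm and rim 20 mm above the origin; outside 33 x 57 mm; z up.
- rack: Dark board, 215 mm (x) x 80 mm (y) x 6 mm, fixed on the bench left or right of the jamb block; origin under its centre. The three nests stand on it in a row along its x, 64 mm apart, in any order.
- nest_blue: Same nest with blue labels; the blue block stands in it.
- nest_yellow: Same nest with yellow labels, empty; leave it empty.
- lid_mid (a point): Centre of the wooden lid panel: 14 mm thick (its x), 100 mm wide (its y), 70 mm high (its z); about 0.16 kg. It stands loose and upright in the stand, with brass hinge leaf let in flush along its lower 22 mm and one brass knuckle under the lower edge. It can be gripped across its thickness from above, in the upper half. Its top is 35 mm above this point.
- lid_knuckle (a point): Middle of the hole of the lid panel's knuckle, 47 mm below the panel's centre (12 mm below its lower edge). Knuckle 32 mm long along its y, 16 mm outside diameter, 9 mm hole along y; z towards the panel. Either way round fits.
- lid_stand: Light wooden stand holding the lid panel: fixed, origin under its centre on the bench, 60 x 120 mm base (x, y). Two cheeks at y = +-40 mm, 20 mm long, each with a 16.5 mm wide slot along y; slot floor 40 mm and cheek tops 58 mm above the bench. The panel lifts straight up, 20 mm to be clear of the slots.
- blue_block_mid (a point): Centre of the blue-banded setting block, same size as the red one, standing in the blue nest. Bystander.
- yellow_block_mid (a point): Centre of the yellow-banded setting block, same size, standing on the bench beyond the jamb block. Bystander.
- watch: Wristwatch with a brass bracelet lying flat (42 mm case, 162 mm long along its y, 10 mm high), origin under its centre. Bystander.
- jar: Clear lidded jar, 48 mm across, 45 mm high, origin under its centre. Bystander.
- loupe: Black eye loupe, 34 mm across, 30 mm high, origin under its centre. Bystander.
- hinge_pin: Brass hinge pin, 4 mm x 97 mm, lying in a green tray (45 x 130 x 14 mm) beyond the jamb block. Bystander, not needed yet.
- driver: Screwdriver, 160 mm, lying on the bench far out on the left. Bystander.
There are look-alikes about, which are no part of the job. What is shaped like the part that bears red_block_mid but green or purple is not meant.

How it is judged:
On the way, in this order (a step that is already met when the one before it is completed fails the run):
1. the red block stands fully down in the red nest, released (x of red_block_mid in the frame of nest_red between -0.006 and 0.006 m and y of red_block_mid in the frame of nest_red between -0.006 and 0.006 m and z of red_block_mid in the frame of nest_red between 0.032 and 0.04 m and angle between red_block_mid's own z axis and vertical below 0.1 rad and contact force between the fingers and red_block below 0.1 N), for 0.3 s.
2. the lid panel is gripped with its knuckle down in the gap, holes in line (x of lid_knuckle in the frame of jamb_axis between -0.0025 and 0.0025 m and y of lid_knuckle in the frame of jamb_axis between -0.004 and 0.004 m and z of lid_knuckle in the frame of jamb_axis between -0.0025 and 0.0025 m and angle between the y axis of lid_knuckle and the y axis of jamb_axis, either way round below 0.1 rad and angle between lid_knuckle's own z axis and vertical below 0.1 rad and contact force between the fingers and lid above 2 N), for 0.3 s.
At the end, for the whole second after the job is handed in: Red block upright on the floor of the red nest, within 6 mm of its middle, released. Lid panel still gripped (over 2 N) and still; its hole line within 2.5 mm of the fixed one across and in height, 4 mm along it, parallel and panel upright within 0.1 rad (all of step 1 and all of step 2 and linear speed of lid below 0.02 m/s); the arm keeps its last pose, push and grip.
It fails at once if another loose thing (blue or yellow block, watch, jar, loupe, hinge pin, screwdriver) is moved more than 25 mm (distance of any of blue_block_mid, yellow_block_mid, watch, jar, loupe, hinge_pin, driver from where it was at the start of the episode above 0.025 m).
It also fails if it takes over 64 s, if anything falls off the work surface, if the arm or the gripper's body presses on something with over 40 N, if the wrist force passes 120 N, or if a joint passes its speed limit or range.

## Working session

There is one attempt and no reset: what is moved stays moved. The work goes in short steps, Python scripts to look and compute and a tool call to move; the robot and the scene stay as the last step left them, time stands still between calls to the robot, and variables do not carry over. Pictures are saved under pics/ and viewed, at most 10 in all, crops included, and the job is handed in when it is done.

Besides the shell and the picture viewer there is one more tool, called after ">>>" as name(argument=value, ...), one argument or row to a line, values as JSON. apply_moves: Moves the arm, as the interface text tells. Its arguments: {"type":"object","properties":{"motion":{"type":"array","items":{"type":"object","properties":{"translation":{"type":"array","items":{"type":"number"}},"roll":{"type":"number"}}}},"grip":{"type":"number"},"newtons":{"type":"number"}},"required":["motion"]}

```bash
mkdir -p pics; ls; cat > h.py <<'E'
import numpy as np, cv2
from rig import readout, cams, manip
def cap(n,save=None):
    c=cams.capture(n)
    if save: cv2.imwrite('pics/'+save,c['image'])
    return c
def ray(c,u,v):
    R=cv2.Rodrigues(np.array(c['rvec'],float))[0]; t=np.array(c['tvec'],float).ravel()
    d=R.T@np.linalg.inv(np.array(c['K']))@np.array([u,v,1.]); return -R.T@t,d
def onz(c,u,v,z):
    o,d=ray(c,u,v); return (o+d*(z-o[2])/d[2])
def proj(c,P):
    return cv2.projectPoints(np.array(P,float).reshape(-1,1,3),np.array(c['rvec'],float),np.array(c['tvec'],float),np.array(c['K'],float),None)[0].reshape(-1,2)
E
python3 - <<'E'
from h import *
import pickle
d={}
for n in ['scene','side','wrist']:
    c=d[n]=cap(n,n+'0.png'); o,dd=ray(c,320,200); print(n,o,dd,c['K'][0][0])
pickle.dump(d,open('c0.pkl','wb'))
print(readout.get_obs())
E
```

```text
pics
scene [ 1.39647157 -0.41137757  1.38411585] [-0.51494737  0.28180474 -0.80987475] 500.5871466094623
side [0.05849152 0.65472435 0.7209236 ] [ 0.52383195 -0.58116721 -0.62278044] 370.06513521945027
wrist [ 0.30492889 -0.66098218  0.37197049] [-0.28144516 -0.0899371  -0.95547848] 356.5999088576904
{'clock': 0.15, 'q': array([ 1.14351208,  0.59189936,  0.048315  ,  1.60951391, -0.03327509,
        0.94270904, -0.03367608]), 'qd': array([-0.00087989, -0.00292831, -0.00037827, -0.00275808, -0.00068113,
       -0.00052883,  0.0001247 ]), 'tau': array([ 2.76991057e-03, -5.49249101e+01,  1.54971264e+00, -1.98454767e+01,
        9.60391742e-03,  5.70319142e-03, -1.76654544e-05]), 'position': array([ 0.23733685, -0.68442066,  0.25241528]), 'tcp_rot': array([-8.38870229e-04,  9.86095896e-01,  1.66175026e-01, -2.01419577e-04]), 'force': array([-0.29445074, -0.28498042,  0.57675823]), 'moment': array([-0.03640332, -0.03313392, -0.02891488]), 'grip_force': 0.0, 'gripper_width': 0.08538469651940976}
```

View pics/scene0.png

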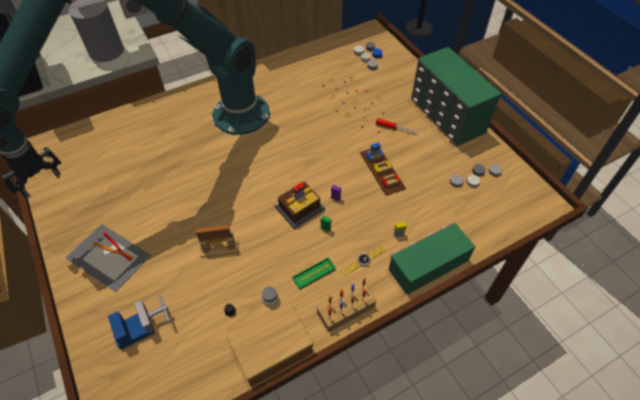

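View pics/side0.png

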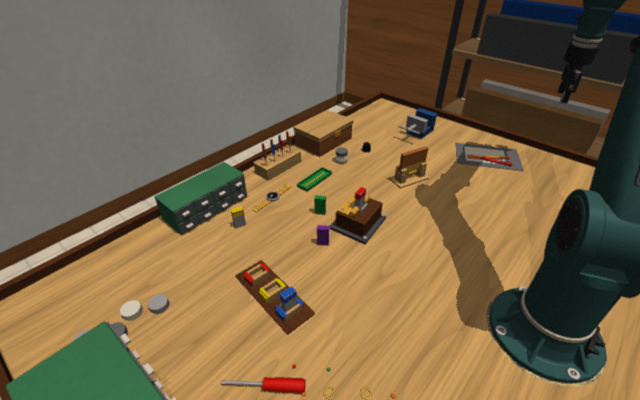

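The scene view shows the red block on the jamb at (299,189), the red nest at (390,181), yellow nest (382,167), blue block and nest (375,152), and the lid in its stand at (215,238). Things that could be mistaken for the red block are the green block (326,223), purple block (336,192), yellow block (400,229), red screwdriver (387,124) and red tool in the tray (110,245). The block standing on the jamb fits the description. Side view: block (361,193), red nest (257,271), lid (413,160).

```bash
python3 - <<'E'
from h import *
import pickle
d=pickle.load(open('c0.pkl','rb'))
def crop(n,x0,y0,w,h,W,H): return cv2.resize(d[n]['image'][y0:y0+h,x0:x0+w],(W,H),interpolation=cv2.INTER_CUBIC)
a=crop('scene',270,170,60,60,400,400*1)[:300*1]
top=np.hstack([crop('scene',270,175,80,60,400,300),crop('scene',350,137,80,60,400,300)])
bot=np.hstack([crop('side',325,180,80,60,400,300),crop('scene',185,215,80,60,400,300)])
cv2.imwrite('pics/comp.png',np.vstack([top,bot]))
for n in ['scene','side']:
    c=d[n]; im=c['image']; hsv=cv2.cvtColor(im,cv2.COLOR_BGR2HSV)
    H,S,V=cv2.split(hsv)
    for nm,m in dict(red=((H<6)|(H>174))&(S>170)&(V>90),yel=(H>24)&(H<33)&(S>190)&(V>120),blue=(H>105)&(H<125)&(S>150)&(V>90)).items():
        k,l,st,ce=cv2.connectedComponentsWithStats(m.astype(np.uint8))
        for i in range(1,k):
            if st[i,4]>8: print(n,nm,ce[i].round(1),st[i])
E
```

```text
scene red [385.8 123.1] [377 119  19   9  92]
scene red [396.1 176.5] [395 174   4   6  10]
scene red [383.9 181.7] [382 178   5   8  26]
scene red [298.6 186.2] [294 183  10   7  38]
scene red [111.3 240.5] [103 233  18  18  47]
scene red [127.2 257.5] [124 255   7   5  11]
scene yel [388.  163.7] [386 161   5   7  18]
scene yel [376.3 167.8] [374 164   6   8  26]
scene yel [400.5 224.8] [396 222  10   6  42]
scene blue [376.4  51.8] [373  49   8   6  40]
scene blue [375.2 145.3] [372 144   7   4  18]
scene blue [368.4 155.5] [367 153   4   6  18]
scene blue [116.9 325.5] [110 313  15  26 237]
scene blue [134.5 326.8] [125 315  21  24 264]
side red [497.1 160.9] [481 157  31   8  62]
side red [360.8 191.3] [356 187   9  11  47]
side red [264.6 266.7] [260 263  10   8  38]
side red [248.2 276.9] [244 271  10  12  56]
side red [283.9 384.4] [262 378  43  15 556]
side yel [236.5 209.4] [232 207  10   6  33]
side yel [280.  282.1] [275 278  10   9  38]
side yel [263.4 293.1] [259 288  10  11  57]
side blue [426.7 111.9] [418 109  19   7  53]
side blue [287.3 291.9] [281 287  14  11  70]
side blue [298.9 301. ] [297 298   6   6  17]
side blue [280.5 311.1] [276 306  10  11  60]
```

View pics/comp.png

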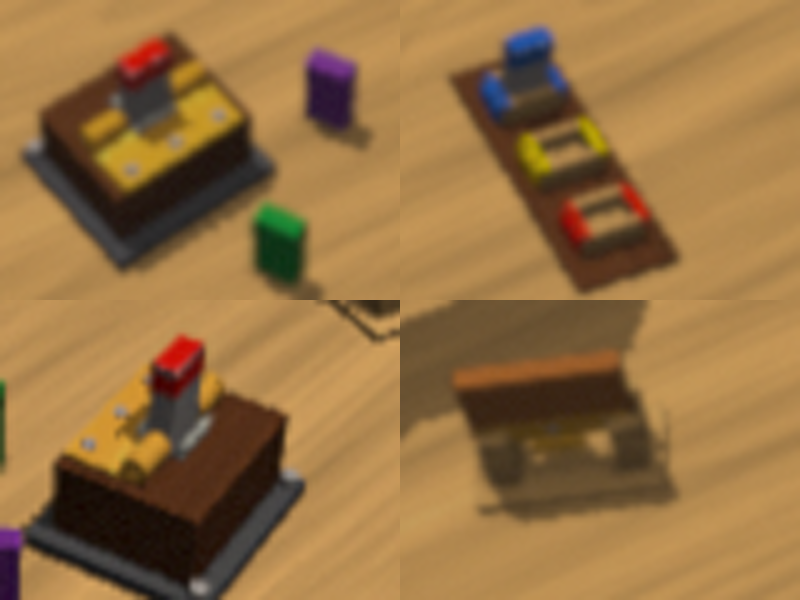

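The crop confirms it: a steel block with a red band and red top sits between the brass knuckles, and the plain green and purple pieces are decoys. The red nest is empty at the end of the rack nearest the camera, and the lid stands in its stand.

```bash
python3 - <<'E'
from h import *
import pickle
d=pickle.load(open('c0.pkl','rb')); s=d['scene']; e=d['side']
def tri(a,b):
    o1,d1=ray(s,*a);o2,d2=ray(e,*b)
    k=np.linalg.lstsq(np.stack([d1,-d2],1),o2-o1,rcond=None)[0]
    p,q=o1+d1*k[0],o2+d2*k[1]; return ((p+q)/2).round(4),np.linalg.norm(p-q).round(4)
C=lambda u,v,x0,y0:(x0+u/5-.5,y0+v/5-.5)
# base corners of jamb
for z in [.008]:
  P=[onz(s,*C(u,v,270,175),z) for u,v in [(25,150),(122,268),(270,165)]]
  print(np.round(P,4)); print('centre',(P[0]+P[2])/2, [np.degrees(np.arctan2(*(b-a)[1::-1])) for a,b in zip(P,P[1:])],[np.linalg.norm(b-a) for a,b in zip(P,P[1:])])
print('red top',onz(s,*C(147,54,270,175),.122),onz(e,*C(180,356-300,325,180),.122))
print('nest',tri((396.1,176.5),(264.6,266.7)),tri((383.9,181.7),(248.2,276.9)))
a=[onz(s,*p,.024) for p in [(396.1,176.5),(383.9,181.7)]]; print(a)
L=[onz(s,*C(u-400,v-300,185,215),.110) for u,v in [(455,378),(617,356),(622,371),(457,388)]]; print('lid',np.round(L,4))
E
```

```text
[[ 0.4628 -0.0753  0.008 ]
 [ 0.5786 -0.0616  0.008 ]
 [ 0.5544  0.0626  0.008 ]]
centre [ 0.50858926 -0.00636026  0.008     ] [np.float64(6.731073348368016), np.float64(101.02885056733093)] [np.float64(0.11665852438681623), np.float64(0.12654588010927312)]
red top [ 0.51063695 -0.00264755  0.122     ] [ 0.50793705 -0.00625783  0.122     ]
nest (array([0.5713, 0.3161, 0.0409]), np.float64(0.0406)) (array([0.5735, 0.3171, 0.0091]), np.float64(0.0408))
[array([0.57311534, 0.34187866, 0.024     ]), array([0.57152301, 0.29211393, 0.024     ])]
lid [[ 0.5008 -0.3483  0.11  ]
 [ 0.5338 -0.2574  0.11  ]
 [ 0.5453 -0.259   0.11  ]
 [ 0.5081 -0.3497  0.11  ]]
```

>>> apply_moves(
  motion=[
    {"translation": [24,-27.7,0]},
    {"translation": [24,-27.7,0]},
    {"translation": [24,-27.7,0]},
    {"translation": [24,-27.7,0]},
    {"translation": [24,-27.7,0]},
    {"translation": [24,-27.7,0]},
    {"translation": [24,-27.7,0]},
    {"translation": [24,-27.7,0]},
    {"translation": [24,-27.7,0]},
    {"translation": [24,-27.7,0]},
  ],
)

```text
$.motion[0]: bad value
```

>>> apply_moves(
  motion=[
    {"translation": [24,-27.7,0]},
    {"translation": [24,-27.7,0]},
    {"translation": [24,-27.7,0]},
    {"translation": [24,-27.7,0]},
    {"translation": [24,-27.7,0]},
    {"translation": [24,-27.7,0]},
    {"translation": [24,-27.7,0]},
    {"translation": [24,-27.7,0]},
    {"translation": [24,-27.7,0]},
    {"translation": [24,-27.7,0]},
  ],
)

```text
$.motion[0]: bad value
```

>>> apply_moves(
  motion=[
    {"roll": -0.124},
    {"roll": -0.124},
    {"roll": -0.124},
    {"roll": -0.124},
    {"roll": -0.124},
    {"roll": -0.124},
    {"roll": -0.124},
    {"roll": -0.124},
    {"roll": -0.124},
    {"roll": -0.124},
  ],
)

```text
$.motion[0]: bad value
```

>>> apply_moves(
  motion=[
    {"roll": -0.078},
    {"roll": -0.078},
    {"translation": [0,0,0]},
    {"translation": [0,0,0]},
  ],
)

```text
$.motion[0]: bad value
```

>>> apply_moves(
  motion=[
    {"translation": [24,-27.7,0],"roll": 0},
    {"translation": [24,-27.7,0],"roll": 0},
    {"translation": [24,-27.7,0],"roll": 0},
    {"translation": [24,-27.7,0],"roll": 0},
    {"translation": [24,-27.7,0],"roll": 0},
    {"translation": [24,-27.7,0],"roll": 0},
    {"translation": [24,-27.7,0],"roll": 0},
    {"translation": [24,-27.7,0],"roll": 0},
    {"translation": [24,-27.7,0],"roll": 0},
    {"translation": [24,-27.7,0],"roll": 0},
  ],
)

```text
clock: 0.98
position: [0.3737, -0.3428, 0.2533]
tcp_rot: [-0.0, 0.986, 0.166, -0.0]
force: [0.3, 1.0, -0.1]
gripper_width: 0.0849
grip_force: 0.0
```

>>> apply_moves(
  motion=[
    {"translation": [24,-27.7,0],"roll": 0},
    {"translation": [24,-27.7,0],"roll": 0},
    {"translation": [24,-27.7,0],"roll": 0},
    {"translation": [24,-27.7,0],"roll": 0},
    {"translation": [24,-27.7,0],"roll": 0},
    {"translation": [24,-27.7,0],"roll": 0},
    {"translation": [24,-27.7,0],"roll": 0},
    {"translation": [24,-27.7,0],"roll": 0},
    {"translation": [24,-27.7,0],"roll": 0},
    {"translation": [24,-27.7,0],"roll": 0},
  ],
)

```text
clock: 1.82
position: [0.5097, -0.0026, 0.2533]
tcp_rot: [0.0, 0.986, 0.166, -0.0]
force: [0.8, -0.7, -0.4]
gripper_width: 0.0852
grip_force: 0.0
```

>>> apply_moves(
  motion=[
    {"translation": [0,0,0],"roll": -0.12},
    {"translation": [0,0,0],"roll": -0.12},
    {"translation": [0,0,0],"roll": -0.12},
    {"translation": [0,0,0],"roll": -0.12},
    {"translation": [0,0,0],"roll": -0.12},
    {"translation": [0,0,0],"roll": -0.12},
    {"translation": [0,0,0],"roll": -0.12},
    {"translation": [0,0,0],"roll": -0.12},
    {"translation": [0,0,0],"roll": -0.12},
    {"translation": [0,0,0],"roll": -0.12},
  ],
)

```text
clock: 2.65
position: [0.5093, -0.0044, 0.2531]
tcp_rot: [-0.0, 0.718, 0.696, -0.0]
force: [-0.5, 0.1, -0.7]
gripper_width: 0.0853
grip_force: 0.0
```

>>> apply_moves(
  motion=[
    {"translation": [0,0,0],"roll": -0.1},
    {"translation": [0,0,0],"roll": -0.1},
    {"translation": [0,0,0],"roll": 0},
    {"translation": [0,0,0],"roll": 0},
  ],
)

```text
clock: 2.98
position: [0.5093, -0.0045, 0.2532]
tcp_rot: [-0.0, 0.648, 0.761, -0.0]
force: [-0.3, -0.0, -0.3]
gripper_width: 0.0853
grip_force: 0.0
```

```bash
python3 - <<'E'
from h import *
import pickle
c=cap('wrist','w1.png'); pickle.dump(c,open('w1.pkl','wb'))
o=readout.get_obs(); print(o['position'],o['tcp_rot'],o['q'])
E
```

```text
[ 0.50939911 -0.00443123  0.25317985] [-1.13220429e-04  6.48189187e-01  7.61479321e-01 -8.89994775e-05] [ 0.2743311   0.35143078 -0.44894159  2.07429207  0.21839699  0.76054931
 -0.14951295]
```

View pics/w1.png

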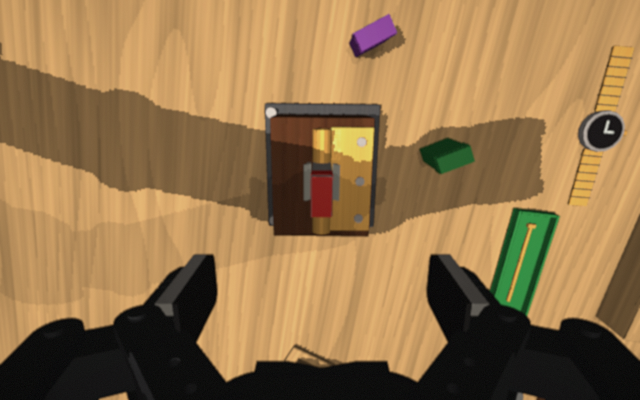

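The wrist view shows the red block top at (321,192) in the trough between the knuckles at (321,140) and (321,222). The tool is almost square to the jamb.

```bash
cat >> h.py <<'E'
def redtop(c,z,x0=0,y0=0,x1=640,y1=400,vmin=60):
    im=c['image']; H,S,V=cv2.split(cv2.cvtColor(im,cv2.COLOR_BGR2HSV))
    m=(((H<6)|(H>174))&(S>170)&(V>vmin)).astype(np.uint8)
    M=np.zeros_like(m); M[y0:y1,x0:x1]=m[y0:y1,x0:x1]
    return M
def plan(p,heading=None,verbose=True):
    """tool-frame delta in mm to world p; heading = wanted tool-y heading deg (mod 180)"""
    from scipy.spatial.transform import Rotation as Rn
    o=readout.get_obs(); w,x,y,z=o['tcp_rot']; R=Rn.from_quat([x,y,z,w]).as_matrix()
    print('pos',o['position'].round(4),'tool y head',np.degrees(np.arctan2(R[1,1],R[0,1])).round(2),'t',o['clock'])
    print('delta tool mm',(R.T@(np.array(p)-o['position'])*1000).round(1))
    if heading is not None:
        a=(heading-np.degrees(np.arctan2(R[1,1],R[0,1]))+90)%180-90
        print('roll',-np.radians(a).round(4))
E
python3 - <<'E'
from h import *
import pickle
c=pickle.load(open('w1.pkl','rb'))
M=redtop(c,.122,280,150,350,230)
im=c['image']
ys,xs=np.nonzero(M); print(xs.min(),xs.max(),ys.min(),ys.max())
cv2.imwrite('pics/w1crop.png',np.hstack([cv2.resize(im[95:245,250:400],(600,600),interpolation=cv2.INTER_CUBIC)]))
for y in range(165,222,3):
    r=np.nonzero(M[y])[0]; print(y,r.min() if len(r) else None,r.max() if len(r) else None, im[y,(r.min()+r.max())//2] if len(r) else '')
plan([.509,-.004,.25],9)
E
```

```text
312 331 171 216
165 None None 
168 None None 
171 312 330 [19 21 72]
174 None None 
177 313 325 [ 36  40 115]
180 312 331 [ 28  34 126]
183 312 331 [ 27  31 125]
186 312 331 [ 27  30 124]
189 312 331 [ 26  32 126]
192 312 331 [ 28  32 125]
195 312 331 [ 26  30 124]
198 312 330 [ 28  31 125]
201 312 331 [ 26  31 124]
204 312 331 [ 27  32 125]
207 312 331 [ 27  31 123]
210 312 331 [ 26  28 123]
213 312 330 [ 25  30 123]
216 312 329 [ 29  47 124]
219 None None 
pos [ 0.5094 -0.0044  0.2532] tool y head 9.19 t 3.0333
delta tool mm [ 0.5 -0.3  3.2]
roll 0.0033
```

View pics/w1crop.png

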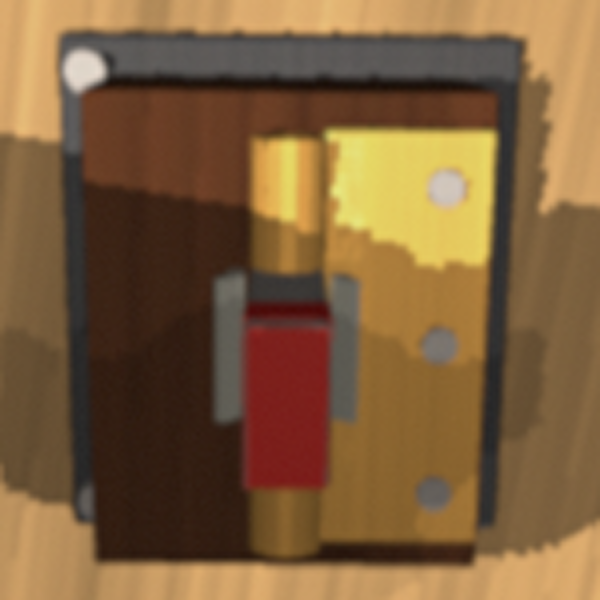

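```bash
python3 - <<'E'
from h import *
import pickle
c=pickle.load(open('w1.pkl','rb'))
F=lambda x,y,z: onz(c,250+x/4-.4,95+y/4-.4,z)
T=[F(247,325,.122),F(329,325,.122),F(326,488,.122),F(244,488,.122)]
print('red',np.mean(T,0),'yaw',[np.degrees(np.arctan2(*(a-b)[1::-1]))-90 for a,b in [(T[0],T[3]),(T[1],T[2])]],[np.linalg.norm(T[i]-T[(i+1)%4])*1e3 for i in range(4)])
a,b=F(287,136,.078),F(286,555,.078); print('jamb',(a+b)/2,np.degrees(np.arctan2(*(a-b)[1::-1]))-90,np.linalg.norm(a-b))
# block edges at z=.062
P=[F(82,86,.062),F(497,91,.062),F(474,562,.062),F(97,560,.062)]
print('blk',np.mean(P,0),[np.linalg.norm(P[i]-P[(i+1)%4])*1e3 for i in range(4)],[np.degrees(np.arctan2(*(P[i]-P[j])[1::-1])) for i,j in [(0,3),(1,2),(1,0),(2,3)]])
# trough side walls
Q=[F(213,275,.07),F(357,277,.07),F(355,422,.07),F(213,422,.07)]
print('walls',np.mean(Q[:2],0),np.mean(Q[2:],0),np.mean(Q,0))
plan(list(np.mean(T,0)[:2])+[.105],9)
E
```

```text
red [ 0.50955221 -0.00754818  0.122     ] yaw [np.float64(7.661007600356612), np.float64(8.581266182281482)] [np.float64(14.793264796402436), np.float64(31.18437530667916), np.float64(15.294343743266818), np.float64(31.195738658072564)]
jamb [ 0.50964839 -0.00870075  0.078     ] 8.999451965092206 0.09205257307577167
blk [ 0.50980533 -0.00852426  0.062     ] [np.float64(88.57075971221441), np.float64(108.29449884151046), np.float64(88.47640998746601), np.float64(108.86991232720328)] [np.float64(98.68909202768296), np.float64(98.63932470288988), np.float64(8.47457729608404), np.float64(8.847003432735402)]
walls [0.50687775 0.00643731 0.07      ] [ 0.5118739  -0.02612305  0.07      ] [ 0.50937583 -0.00984287  0.07      ]
pos [ 0.5094 -0.0044  0.2532] tool y head 9.19 t 3.0333
delta tool mm [ -3.1  -0.3 148.2]
roll 0.0033
```

>>> apply_moves(
  motion=[
    {"translation": [-3.2,-0.3,20],"roll": 0.006},
    {"translation": [0,0,25],"roll": 0},
    {"translation": [0,0,25],"roll": 0},
    {"translation": [0,0,25],"roll": 0},
    {"translation": [0,0,25],"roll": 0},
    {"translation": [0,0,16],"roll": 0},
    {"translation": [0,0,10],"roll": 0},
    {"translation": [0,0,0],"roll": 0},
  ],
)

```text
clock: 3.7
position: [0.5086, -0.0074, 0.1055]
tcp_rot: [-0.001, 0.65, 0.76, -0.001]
force: [0.2, -0.3, 0.5]
gripper_width: 0.0858
grip_force: 0.0
```

>>> apply_moves(
  motion=[
    {"translation": [0,0,0],"roll": 0},
    {"translation": [0,0,0],"roll": 0},
    {"translation": [0,0,0],"roll": 0},
    {"translation": [0,0,0],"roll": 0},
    {"translation": [0,0,0],"roll": 0},
    {"translation": [0,0,0],"roll": 0},
    {"translation": [0,0,0],"roll": 0},
    {"translation": [0,0,0],"roll": 0},
  ],
  grip=0,
  newtons=40,
)

```text
clock: 4.37
position: [0.5098, -0.0077, 0.108]
tcp_rot: [0.0, 0.65, 0.76, -0.0]
force: [-0.4, -0.5, 5.3]
gripper_width: 0.0153
grip_force: 40.3
```

>>> apply_moves(
  motion=[
    {"translation": [0,0,-8],"roll": 0},
    {"translation": [0,0,-16],"roll": 0},
    {"translation": [0,0,-25],"roll": 0},
    {"translation": [0,0,-25],"roll": 0},
    {"translation": [0,0,-25],"roll": 0},
    {"translation": [0,0,-25],"roll": 0},
    {"translation": [0,0,-16],"roll": 0},
    {"translation": [0,0,0],"roll": 0},
  ],
)

```text
clock: 5.03
position: [0.5117, -0.0072, 0.2508]
tcp_rot: [0.003, 0.65, 0.76, 0.002]
force: [-0.0, 0.1, -2.3]
gripper_width: 0.0156
grip_force: 39.4
```

>>> apply_moves(
  motion=[
    {"translation": [15,5,0],"roll": 0},
    {"translation": [30,11,0],"roll": 0},
    {"translation": [36,13,0],"roll": 0},
    {"translation": [36,13,0],"roll": 0},
    {"translation": [36,13,0],"roll": 0},
    {"translation": [36,13,0],"roll": 0},
    {"translation": [36,13,0],"roll": 0},
    {"translation": [36,13,0],"roll": 0},
    {"translation": [30,11,0],"roll": 0},
    {"translation": [20,7,0],"roll": 0},
  ],
)

```text
clock: 5.87
position: [0.5706, 0.3216, 0.2456]
tcp_rot: [-0.001, 0.648, 0.762, 0.0]
force: [-0.0, 0.2, -1.9]
gripper_width: 0.0152
grip_force: 39.3
```

>>> apply_moves(
  motion=[
    {"translation": [0,0,0],"roll": 0.06},
    {"translation": [0,0,0],"roll": 0.06},
    {"translation": [0,0,0],"roll": 0.06},
    {"translation": [0,0,0],"roll": 0},
    {"translation": [0,0,0],"roll": 0},
  ],
)

```text
clock: 6.28
position: [0.5709, 0.3166, 0.2457]
tcp_rot: [-0.0, 0.715, 0.7, -0.001]
force: [0.2, 0.1, -2.6]
gripper_width: 0.0161
grip_force: 39.3
```

```bash
python3 - <<'E'
from h import *
import pickle
c=cap('wrist','w2.png'); pickle.dump(c,open('w2.pkl','wb'))
plan([.572,.317,.2],-2); print(readout.get_obs()['q'])
E
```

```text
pos [0.5711 0.3167 0.2461] tool y head -1.23 t 6.3333
delta tool mm [ 0.4  1.  46.1]
roll 0.0134
[-0.29516193  0.53626263 -0.40721858  1.77104641  0.26325323  0.89032034
 -0.8401    ]
```

View pics/w2.png

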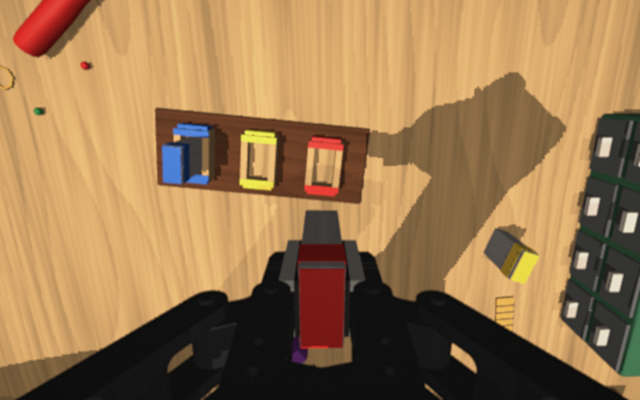

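The wrist view shows the held block upright with its top at (322,305), the red nest at (324,167), yellow at (259,161) and blue at (188,156). The rack is turned about 5° relative to the tool.

```bash
python3 - <<'E'
from h import *
import pickle
c=pickle.load(open('w2.pkl','rb'))
M=redtop(c,0,290,125,360,205,80)
k,l,st,ce=cv2.connectedComponentsWithStats(M)
r=[]
for i in range(1,k):
    if st[i,4]>30:
        q=cv2.minAreaRect(np.argwhere(l==i)[:,::-1].astype(np.float32)); print(ce[i],st[i],q); r.append(onz(c,*ce[i],.026))
r=np.array(r); print(r,r.mean(0),np.linalg.norm(r[0]-r[1]))
# all red corners
q=cv2.boxPoints(cv2.minAreaRect(np.argwhere(M>0)[:,::-1].astype(np.float32))); P=np.array([onz(c,*p,.026) for p in q]); print(P.round(4),P.mean(0),[np.linalg.norm(P[i]-P[(i+1)%4]).round(4) for i in range(4)])
# rack corners
R=np.array([onz(c,*p,.006) for p in [(157,108),(369,129),(361,202),(157,185)]]); print('rack',R.mean(0),[np.linalg.norm(R[i]-R[(i+1)%4]).round(4) for i in range(4)],[np.degrees(np.arctan2(*(R[i]-R[j])[1::-1])).round(2) for i,j in [(1,0),(2,3),(0,3),(1,2)]])
a=np.arctan2(*(r[0]-r[1])[1::-1]); print(np.degrees(a))
# held block top near z .2 : edge slants
M=redtop(c,0,280,235,370,345,40)
for v in (270,280,300,320,340):
    x=np.nonzero(M[v])[0]; print(v,x.min(),x.max())
E
```

```text
[325.7265625  142.63020833] [308 136  36  14 384] ((325.8118896484375, 142.38119506835938), (35.5228271484375, 11.542430877685547), 5.710593223571777)
[320.87301587 190.2952381 ] [304 185  35  12 315] ((320.8966064453125, 190.2413787841797), (34.380828857421875, 9.965457916259766), 4.763641834259033)
[[0.57484652 0.34032641 0.026     ]
 [0.56918105 0.29336713 0.026     ]] [0.57201378 0.31684677 0.026     ] 0.04729981085748329
[[0.5517 0.2903 0.026 ]
 [0.5588 0.3478 0.026 ]
 [0.5922 0.3441 0.026 ]
 [0.5867 0.2862 0.026 ]] [0.57235195 0.31709662 0.026     ] [np.float64(0.058), np.float64(0.0336), np.float64(0.0581), np.float64(0.0352)]
rack [0.50937274 0.32407376 0.006     ] [np.float64(0.2098), np.float64(0.0764), np.float64(0.2141), np.float64(0.0788)] [np.float64(-6.81), np.float64(-6.18), np.float64(81.34), np.float64(84.56)]
83.12070806164594
270 300 344
280 300 343
300 300 343
320 300 342
340 301 341
```

>>> apply_moves(
  motion=[
    {"translation": [0.3,1.1,0],"roll": 0.048},
    {"translation": [0,0,20],"roll": 0.047},
    {"translation": [0,0,25],"roll": 0},
    {"translation": [0,0,25],"roll": 0},
    {"translation": [0,0,25],"roll": 0},
    {"translation": [0,0,15],"roll": 0},
    {"translation": [0,0,10],"roll": 0},
    {"translation": [0,0,0],"roll": 0},
    {"translation": [0,0,0],"roll": 0},
  ],
)

```text
clock: 7.08
position: [0.5729, 0.3174, 0.1271]
tcp_rot: [-0.0, 0.747, 0.664, -0.0]
force: [-0.8, 0.5, -2.4]
gripper_width: 0.0153
grip_force: 39.3
```

```bash
python3 - <<'E'
from h import *
import pickle
c=cap('wrist','w3.png'); pickle.dump(c,open('w3.pkl','wb'))
plan([.5722,.3170,.06],-6.7)
from scipy.spatial.transform import Rotation as Rn
o=readout.get_obs(); w,x,y,z=o['tcp_rot']; R=Rn.from_quat([x,y,z,w]).as_matrix()
print('pred top corners',proj(c,[o['position']+R@np.array([a,b,-.014]) for a in(.016,-.016) for b in (-.008,.008)]).round(1))
print('pred bottom far',proj(c,[o['position']+R@np.array([.016,b,.046]) for b in (-.008,.008)]).round(1))
import math
h=math.radians(-6.7); N=lambda x,y,z:[.5722+x*math.cos(h)-y*math.sin(h),.3170+x*math.sin(h)+y*math.cos(h),z]
print('pred nest far rim outer',proj(c,[N(a,.0285,.026) for a in (-.0165,.0165)]).round(1),'inner',proj(c,[N(a,.0185,.026) for a in (-.0105,.0105)]).round(1))
cv2.imwrite('pics/w3crop.png',cv2.resize(c['image'][100:360,220:420],(600,780),interpolation=cv2.INTER_CUBIC)[:600])
E
```

```text
pos [0.5734 0.3179 0.1281] tool y head -6.75 t 7.1333
delta tool mm [-1.2 -1.2 68.1]
roll -0.0009
pred top corners [[298.3 266.7]
 [347.5 266.8]
 [300.  349.2]
 [345.7 349.2]]
pred bottom far [[306.3 208.2]
 [339.2 208.2]]
pred nest far rim outer [[294.4 162.8]
 [346.9 162.8]] inner [[304.2 178.3]
 [337.2 178.2]]
```

View pics/w3crop.png

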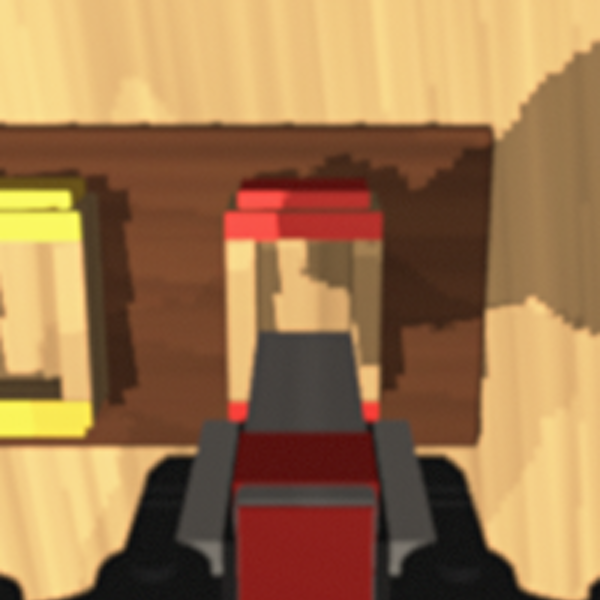

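>>> apply_moves(
  motion=[
    {"translation": [-1.2,-0.9,0],"roll": 0},
    {"translation": [0,0,14],"roll": 0},
    {"translation": [0,0,14],"roll": 0},
    {"translation": [0,0,10],"roll": 0},
    {"translation": [0,0,6],"roll": 0},
    {"translation": [0,0,0],"roll": 0},
    {"translation": [0,0,0],"roll": 0},
    {"translation": [0,0,0],"roll": 0},
  ],
)

```text
clock: 7.8
position: [0.572, 0.3166, 0.0833]
tcp_rot: [-0.0, 0.748, 0.664, 0.0]
force: [-0.1, 1.1, -2.8]
gripper_width: 0.0154
grip_force: 39.4
```

```bash
python3 - <<'E'
from h import *
plan([.5722,.3170,.058],-6.7); print(readout.get_obs()['force'])
E
```

```text
pos [0.572  0.3166 0.0833] tool y head -6.75 t 7.8
delta tool mm [ 0.4  0.2 25.3]
roll -0.0009
[-0.05224084  1.14494182 -2.82989597]
```

>>> apply_moves(
  motion=[
    {"translation": [0.2,0.1,4],"roll": 0},
    {"translation": [0,0,4],"roll": 0},
    {"translation": [0,0,4],"roll": 0},
    {"translation": [0,0,4],"roll": 0},
    {"translation": [0,0,0],"roll": 0},
    {"translation": [0,0,0],"roll": 0},
  ],
)

```text
clock: 8.3
position: [0.5717, 0.3164, 0.0668]
tcp_rot: [-0.0, 0.748, 0.664, -0.0]
force: [0.2, 0.5, -1.3]
gripper_width: 0.0155
grip_force: 39.4
```

>>> apply_moves(
  motion=[
    {"translation": [0,0,3],"roll": 0},
    {"translation": [0,0,3],"roll": 0},
    {"translation": [0,0,2.5],"roll": 0},
    {"translation": [0,0,0],"roll": 0},
    {"translation": [0,0,0],"roll": 0},
    {"translation": [0,0,0],"roll": 0},
  ],
)

```text
clock: 8.8
position: [0.5719, 0.3165, 0.0588]
tcp_rot: [0.0, 0.748, 0.664, -0.0]
force: [0.0, 0.5, -1.2]
gripper_width: 0.0156
grip_force: 39.3
```

>>> apply_moves(
  motion=[
    {"translation": [0,0,1],"roll": 0},
    {"translation": [0,0,1],"roll": 0},
    {"translation": [0,0,0],"roll": 0},
    {"translation": [0,0,0],"roll": 0},
  ],
)

```text
clock: 9.13
position: [0.5721, 0.3167, 0.058]
tcp_rot: [0.0, 0.748, 0.664, 0.0]
force: [-1.6, -1.4, 5.8]
gripper_width: 0.0157
grip_force: 40.4
```

>>> apply_moves(
  motion=[
    {"translation": [0,0,0],"roll": 0},
    {"translation": [0,0,0],"roll": 0},
    {"translation": [0,0,0],"roll": 0},
    {"translation": [0,0,0],"roll": 0},
    {"translation": [0,0,0],"roll": 0},
    {"translation": [0,0,0],"roll": 0},
  ],
  grip=60,
)

```text
clock: 9.63
position: [0.5719, 0.3166, 0.0567]
tcp_rot: [-0.0, 0.748, 0.664, -0.0]
force: [0.3, -1.0, -0.5]
gripper_width: 0.0601
grip_force: 0.0
```

>>> apply_moves(
  motion=[
    {"translation": [0,0,-10],"roll": 0},
    {"translation": [0,0,-20],"roll": 0},
    {"translation": [0,0,-30],"roll": 0},
    {"translation": [0,0,-30],"roll": 0},
    {"translation": [0,0,-30],"roll": 0},
    {"translation": [0,0,-30],"roll": 0},
    {"translation": [0,0,-25],"roll": 0},
    {"translation": [0,0,-15],"roll": 0},
    {"translation": [0,0,0],"roll": 0},
    {"translation": [0,0,0],"roll": 0},
  ],
)

```text
clock: 10.47
position: [0.5722, 0.3168, 0.2483]
tcp_rot: [0.0, 0.748, 0.664, 0.001]
force: [0.0, -0.5, -1.3]
gripper_width: 0.06
grip_force: 0.0
```

```bash
python3 - <<'E'
from h import *
c=cap('wrist','w4.png'); M=redtop(c,0,0,0,640,400,50)
k,l,st,ce=cv2.connectedComponentsWithStats(M)
for i in range(1,k):
    if st[i,4]>60: print(st[i],ce[i],onz(c,*ce[i],.072))
# predicted seated / not seated top quad
import math
h=math.radians(-6.7)
for z in (.072,.086): print(z,proj(c,[[.5722+x*math.cos(h)-y*math.sin(h),.3168+x*math.sin(h)+y*math.cos(h),z] for x in(-.008,.008) for y in (-.016,.016)]).round(1).tolist())
cv2.imwrite('pics/w4crop.png',cv2.resize(c['image'][110:240,260:390],(390,390),interpolation=cv2.INTER_CUBIC))
plan([.521,-.303,.25],-21)
E
```

```text
[   9    6   72   81 2811] [43.82781928 47.57168268] [0.37196043 0.44508656 0.072     ]
[303 137  36  13 410] [320.97317073 143.39512195] [0.57551798 0.34638358 0.072     ]
[312 162  27  36 680] [322.16323529 180.57058824] [0.57275736 0.31472711 0.072     ]
[304 187   8   9  63] [307.88888889 190.66666667] [0.55948856 0.30729226 0.072     ]
0.072 [[312.0, 196.3], [311.7, 159.8], [330.5, 196.3], [330.7, 159.8]]
0.086 [[311.6, 201.1], [311.2, 163.0], [330.9, 201.1], [331.2, 163.0]]
pos [0.5716 0.3162 0.2468] tool y head -6.77 t 10.5167
delta tool mm [-620.8   22.7   -3. ]
roll 0.2484
```

View pics/w4crop.png

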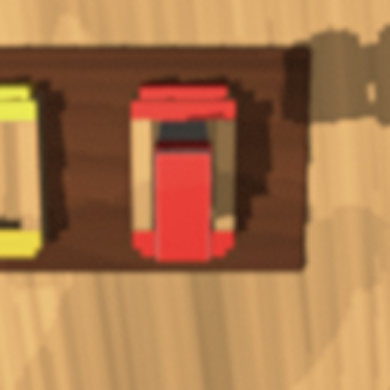

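The red block stands square in its nest. Its top edges are at v 160.7–197.3, against 159.8–196.3 predicted for a seated block. Next is the lid.

>>> apply_moves(
  motion=[
    {"translation": [-20,0.7,0],"roll": 0},
    {"translation": [-35,1.3,0],"roll": 0},
    {"translation": [-35,1.3,0],"roll": 0},
    {"translation": [-35,1.3,0],"roll": 0},
    {"translation": [-35,1.3,0],"roll": 0},
    {"translation": [-35,1.3,0],"roll": 0},
    {"translation": [-35,1.3,0],"roll": 0},
    {"translation": [-35,1.3,0],"roll": 0},
    {"translation": [-35,1.3,0],"roll": 0},
    {"translation": [-35,1.3,0],"roll": 0},
  ],
)

```text
clock: 11.35
position: [0.5431, -0.0194, 0.2452]
tcp_rot: [-0.001, 0.747, 0.664, -0.001]
force: [1.7, -0.5, 0.1]
gripper_width: 0.0599
grip_force: 0.0
```

>>> apply_moves(
  motion=[
    {"translation": [-35,1.3,0],"roll": 0},
    {"translation": [-35,1.3,0],"roll": 0},
    {"translation": [-35,1.3,0],"roll": 0},
    {"translation": [-35,1.3,0],"roll": 0},
    {"translation": [-35,1.3,0],"roll": 0},
    {"translation": [-35,1.3,0],"roll": 0},
    {"translation": [-35,1.3,0],"roll": 0},
    {"translation": [-25,1,0],"roll": 0},
    {"translation": [-15,0.5,0],"roll": 0},
    {"translation": [0,0,0],"roll": 0.12},
  ],
)

```text
clock: 12.18
position: [0.5196, -0.3065, 0.245]
tcp_rot: [-0.001, 0.789, 0.615, -0.001]
force: [-0.9, 0.4, -0.2]
gripper_width: 0.06
grip_force: 0.0
```

>>> apply_moves(
  motion=[
    {"translation": [0,0,0],"roll": 0.12},
    {"translation": [0,0,0],"roll": 0},
    {"translation": [0,0,0],"roll": 0},
    {"translation": [0,0,0],"roll": 0},
  ],
)

```text
clock: 12.52
position: [0.5217, -0.3006, 0.2462]
tcp_rot: [-0.001, 0.82, 0.572, -0.0]
force: [0.7, 0.6, -0.5]
gripper_width: 0.0604
grip_force: 0.0
```

```bash
python3 - <<'E'
from h import *
import pickle
c=cap('wrist','w5.png'); pickle.dump(c,open('w5.pkl','wb'))
plan([.521,-.303,.25],-21)
cv2.imwrite('pics/w5crop.png',cv2.resize(c['image'][80:280,200:450],(750,600),interpolation=cv2.INTER_CUBIC))
E
```

```text
pos [ 0.5218 -0.3008  0.2464] tool y head -20.31 t 12.5667
delta tool mm [-2.4  0.  -3.6]
roll 0.0121
```

View pics/w5crop.png

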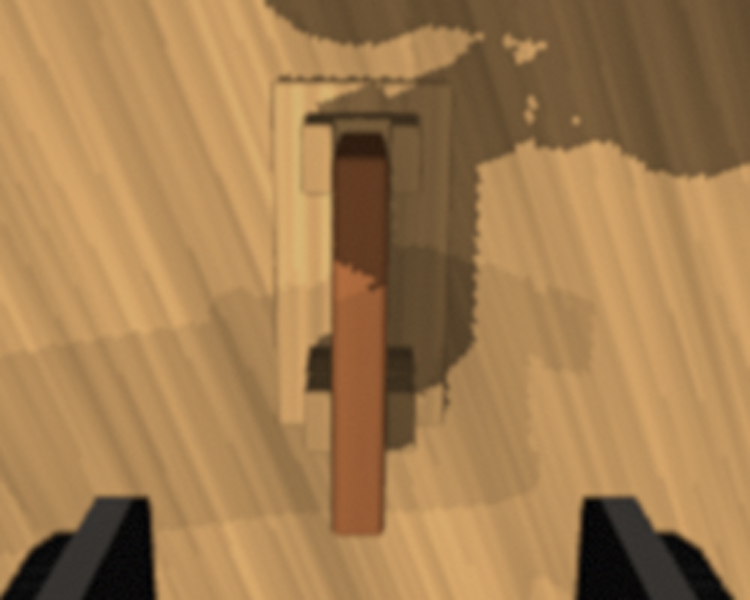

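The wrist crop shows the lid top edge-on, from (358,157) at the far end to (358,534) at the near end of the 3x crop, well aligned with the tool.

```bash
python3 - <<'E'
from h import *
import pickle
c=pickle.load(open('w5.pkl','rb'))
T=np.array([onz(c,200+x/3-.4,80+y/3-.4,.110) for x,y in [(334,157),(388,157),(383.5,534),(332,534)]])
print(T.mean(0),[np.linalg.norm(T[i]-T[(i+1)%4]).round(4) for i in range(4)],[np.degrees(np.arctan2(*(T[i]-T[j])[1::-1]))-90 for i,j in [(0,3),(1,2)]])
plan(list(T.mean(0)[:2])+[.097],np.mean([np.degrees(np.arctan2(*(T[i]-T[j])[1::-1]))-90 for i,j in [(0,3),(1,2)]]))
E
```

```text
[ 0.51791886 -0.30520933  0.11      ] [np.float64(0.0128), np.float64(0.0981), np.float64(0.0135), np.float64(0.0981)] [np.float64(-21.080392246189092), np.float64(-20.655171576796533)]
pos [ 0.5218 -0.3008  0.2464] tool y head -20.31 t 12.5667
delta tool mm [ -5.6  -2.  149.4]
roll 0.0097
```

>>> apply_moves(
  motion=[
    {"translation": [-5.6,-2,10],"roll": 0.01},
    {"translation": [0,0,25],"roll": 0},
    {"translation": [0,0,25],"roll": 0},
    {"translation": [0,0,25],"roll": 0},
    {"translation": [0,0,25],"roll": 0},
    {"translation": [0,0,22],"roll": 0},
    {"translation": [0,0,14],"roll": 0},
    {"translation": [0,0,7],"roll": 0},
    {"translation": [0,0,0],"roll": 0},
    {"translation": [0,0,0],"roll": 0},
  ],
)

```text
clock: 13.4
position: [0.5179, -0.3064, 0.0937]
tcp_rot: [-0.0, 0.824, 0.566, -0.0]
force: [-0.5, -0.3, -0.4]
gripper_width: 0.0602
grip_force: 0.0
```

>>> apply_moves(
  motion=[
    {"translation": [0,0,0],"roll": 0},
    {"translation": [0,0,0],"roll": 0},
    {"translation": [0,0,0],"roll": 0},
    {"translation": [0,0,0],"roll": 0},
    {"translation": [0,0,0],"roll": 0},
    {"translation": [0,0,0],"roll": 0},
    {"translation": [0,0,0],"roll": 0},
  ],
  grip=0,
  newtons=50,
)

```text
clock: 13.98
position: [0.5184, -0.3067, 0.0947]
tcp_rot: [0.001, 0.825, 0.566, 0.0]
force: [-0.7, 0.7, 5.9]
gripper_width: 0.0135
grip_force: 49.5
```

```bash
python3 - <<'E'
from h import *
plan([.518,-.3052,.093],-21); o=readout.get_obs(); print(o['force'],o['gripper_width'],o['grip_force'])
E
```

```text
pos [ 0.5184 -0.3067  0.0947] tool y head -21.09 t 13.9833
delta tool mm [ 1.2 -0.9  1.7]
roll -0.0016
[-0.72340276  0.66947951  5.86646394] 0.013498505699149404 49.46211397647858
```

>>> apply_moves(
  motion=[
    {"translation": [0,0,-6],"roll": 0},
    {"translation": [0,0,-10],"roll": 0},
    {"translation": [0,0,-15],"roll": 0},
    {"translation": [0,0,-25],"roll": 0},
    {"translation": [0,0,-30],"roll": 0},
    {"translation": [0,0,-30],"roll": 0},
    {"translation": [0,0,-24],"roll": 0},
    {"translation": [0,0,-15],"roll": 0},
    {"translation": [0,0,0],"roll": 0},
  ],
)

```text
clock: 14.73
position: [0.5199, -0.3072, 0.2531]
tcp_rot: [0.003, 0.825, 0.566, 0.002]
force: [0.1, -1.0, -1.1]
gripper_width: 0.0134
grip_force: 48.9
```

>>> apply_moves(
  motion=[
    {"translation": [15,-6,0],"roll": 0},
    {"translation": [30,-13,0],"roll": 0},
    {"translation": [32,-13,0],"roll": 0},
    {"translation": [32,-13,0],"roll": 0},
    {"translation": [32,-14,0],"roll": 0},
    {"translation": [32,-14,0],"roll": 0},
    {"translation": [32,-14,0],"roll": 0},
    {"translation": [32,-13,0],"roll": 0},
    {"translation": [25,-10,0],"roll": 0},
    {"translation": [12,-5,0],"roll": 0},
  ],
)

```text
clock: 15.57
position: [0.5079, -0.0045, 0.248]
tcp_rot: [-0.001, 0.823, 0.568, -0.0]
force: [0.1, 1.1, -1.0]
gripper_width: 0.013
grip_force: 48.9
```

>>> apply_moves(
  motion=[
    {"translation": [0,0,0],"roll": -0.05},
    {"translation": [0,0,0],"roll": -0.1},
    {"translation": [0,0,0],"roll": -0.1},
    {"translation": [0,0,0],"roll": -0.1},
    {"translation": [0,0,0],"roll": -0.1},
    {"translation": [0,0,0],"roll": -0.07},
    {"translation": [0,0,0],"roll": 0},
    {"translation": [0,0,0],"roll": 0},
    {"translation": [0,0,0],"roll": 0},
  ],
)

```text
clock: 16.32
position: [0.5086, -0.0095, 0.2482]
tcp_rot: [-0.0, 0.652, 0.758, -0.0]
force: [-0.1, -0.5, -2.0]
gripper_width: 0.0135
grip_force: 48.8
```

```bash
python3 - <<'E'
from h import *
plan([.5099,-.0097,.165],8.9); o=readout.get_obs(); print(o['force'],o['gripper_width'],o['grip_force'],o['tcp_rot'])
E
```

```text
pos [ 0.5086 -0.0095  0.2482] tool y head 8.62 t 16.3167
delta tool mm [-0.4  1.3 83.2]
roll -0.0049
[-0.08550106 -0.50712207 -2.02962485] 0.013456602837197807 48.79848897457123 [-4.97517539e-04  6.51983416e-01  7.58232948e-01 -4.17017982e-04]
```

>>> apply_moves(
  motion=[
    {"translation": [-0.4,1.3,10],"roll": -0.005},
    {"translation": [0,0,20],"roll": 0},
    {"translation": [0,0,20],"roll": 0},
    {"translation": [0,0,16],"roll": 0},
    {"translation": [0,0,10],"roll": 0},
    {"translation": [0,0,0],"roll": 0},
    {"translation": [0,0,0],"roll": 0},
    {"translation": [0,0,0],"roll": 0},
  ],
)

```text
clock: 16.98
position: [0.5112, -0.0093, 0.1733]
tcp_rot: [0.0, 0.649, 0.76, 0.0]
force: [0.6, 0.3, -1.4]
gripper_width: 0.0136
grip_force: 48.8
```

```bash
python3 - <<'E'
from h import *
plan([.5099,-.0097,.1367],8.9)
a=cap('wrist','w6.png')['image'][60:360,170:470]; b=cap('side','s6.png'); c=cap('scene','c6.png')
r=lambda i,s:cv2.resize(i,s,interpolation=cv2.INTER_CUBIC)
cv2.imwrite('pics/comp6.png',np.hstack([r(a,(400,400)),r(b['image'][150:250,310:410],(400,400))]))
E
```

```text
pos [ 0.5112 -0.0093  0.1733] tool y head 9.0 t 16.9833
delta tool mm [-0.2 -1.4 36.6]
roll 0.0017
```

View pics/comp6.png

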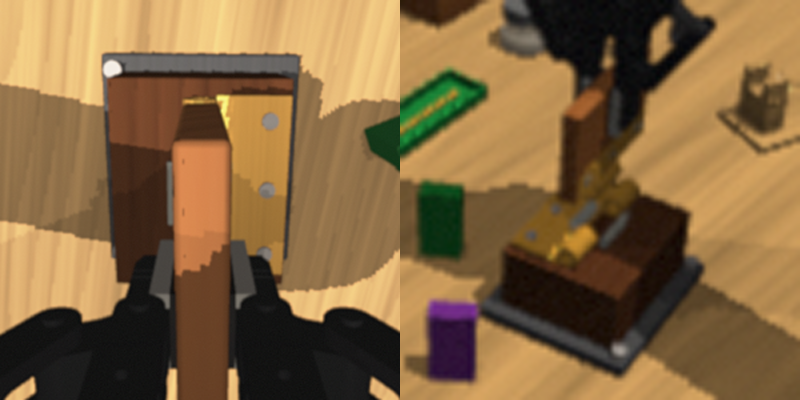

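The lid is held square above the gap: panel top at (200,140) in the left crop, with the knuckles in line beneath it. Correcting the small sideways offset before lowering.

>>> apply_moves(
  motion=[
    {"translation": [-0.2,-1,5],"roll": 0},
    {"translation": [0,0,5],"roll": 0},
    {"translation": [0,0,0],"roll": 0},
    {"translation": [0,0,0],"roll": 0},
    {"translation": [0,0,0],"roll": 0},
    {"translation": [0,0,0],"roll": 0},
  ],
)

```text
clock: 17.63
position: [0.5097, -0.0099, 0.1628]
tcp_rot: [0.0, 0.649, 0.76, 0.0]
force: [0.1, 0.1, -2.4]
gripper_width: 0.0135
grip_force: 48.8
```

```bash
python3 - <<'E'
from h import *
plan([.5099,-.0097,.1367],8.9)
E
```

```text
pos [ 0.5097 -0.0099  0.1628] tool y head 9.0 t 17.6333
delta tool mm [ 0.1  0.2 26.1]
roll 0.0017
```

>>> apply_moves(
  motion=[
    {"translation": [0,0,4],"roll": 0},
    {"translation": [0,0,4],"roll": 0},
    {"translation": [0,0,4],"roll": 0},
    {"translation": [0,0,3],"roll": 0},
    {"translation": [0,0,0],"roll": 0},
    {"translation": [0,0,0],"roll": 0},
  ],
)

```text
clock: 18.13
position: [0.5094, -0.0099, 0.1474]
tcp_rot: [-0.0, 0.649, 0.76, -0.0]
force: [0.0, -0.2, -1.9]
gripper_width: 0.0135
grip_force: 48.8
```

>>> apply_moves(
  motion=[
    {"translation": [0,0,3],"roll": 0},
    {"translation": [0,0,3],"roll": 0},
    {"translation": [0,0,2],"roll": 0},
    {"translation": [0,0,0],"roll": 0},
    {"translation": [0,0,0],"roll": 0},
  ],
)

```text
clock: 18.55
position: [0.5095, -0.0099, 0.1396]
tcp_rot: [-0.0, 0.649, 0.76, -0.0]
force: [-0.5, -0.2, -0.7]
gripper_width: 0.0132
grip_force: 48.8
```

>>> apply_moves(
  motion=[
    {"translation": [0,0,1.5],"roll": 0},
    {"translation": [0,0,1],"roll": 0},
    {"translation": [0,0,0.5],"roll": 0},
    {"translation": [0,0,0],"roll": 0},
    {"translation": [0,0,0],"roll": 0},
    {"translation": [0,0,0],"roll": 0},
  ],
)

```text
clock: 19.05
position: [0.5097, -0.0099, 0.1368]
tcp_rot: [0.0, 0.649, 0.76, 0.0]
force: [-0.3, -0.4, -2.2]
gripper_width: 0.0133
grip_force: 49.0
```

>>> apply_moves(
  motion=[
    {"translation": [0,0,1],"roll": 0},
    {"translation": [0,0,1],"roll": 0},
    {"translation": [0,0,0],"roll": 0},
    {"translation": [0,0,0],"roll": 0},
    {"translation": [0,0,0],"roll": 0},
  ],
)

```text
clock: 19.47
position: [0.5098, -0.0098, 0.1365]
tcp_rot: [0.001, 0.649, 0.76, -0.0]
force: [-2.5, -1.0, 14.9]
gripper_width: 0.0134
grip_force: 51.1
```

>>> apply_moves(
  motion=[
    {"translation": [0,0,-0.5],"roll": 0},
    {"translation": [0,0,0],"roll": 0},
    {"translation": [0,0,0],"roll": 0},
    {"translation": [0,0,0],"roll": 0},
    {"translation": [0,0,0],"roll": 0},
    {"translation": [0,0,0],"roll": 0},
  ],
)

```text
clock: 19.97
position: [0.5097, -0.0098, 0.1366]
tcp_rot: [0.0, 0.649, 0.76, -0.0]
force: [-2.9, 0.3, 10.0]
gripper_width: 0.0136
grip_force: 50.3
```

```bash
python3 - <<'E'
from h import *
o=readout.get_obs(); print(o['position'],o['tcp_rot'],o['force'],o['grip_force']); print(manip.job_done())
E
```

```text
[ 0.50973689 -0.00981081  0.13656354] [ 4.40473978e-04  6.49444656e-01  7.60408706e-01 -2.10160922e-04] [-2.91395853  0.33262846 10.04938554] 50.26064872741699
the job is handed in; nothing more can be done
None
```

I handed the job in at about 20 s: the red block is released in the red nest, and the lid is still gripped (about 50 N) with its knuckle resting on the trough floor. No verdict came back; I checked the red block by camera, but the lid's final fit only by arm position and contact force.

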